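Load a test coupon under the spring clip of a checking fixture

ROBOT

A 7-joint arm with a two-finger parallel gripper is mounted at the origin on the work surface. World frame = base frame: x ahead of the robot, y to its left, z up, the work surface at z = 0. Lengths are in mm, angles in degrees, forces in N, time in s.
With the tool pointing down it reaches from about 350 to 775 mm from the base axis. Payload 3.1 kg.
Tool frame: the origin (TCP) lies midway between the tips of the shut fingers; the grasp point (between the pads) lies 19 mm behind it; x points along the fingers, y is the direction in which the jaws open and shut, and the axes are right-handed (so a half turn about x gives the same grasp; the last joint's range is limited). The gripper opens to 85 mm and grips with 20 to 120 N. Pads are 22 mm wide; open, the fingers measure 114 mm over their backs; the gripper's body (76 mm by 85 mm) begins 54 mm behind the grasp point. The pads swing forward as they close: fully open they stand 13 mm farther back than shut.
Start: joints at [-68.337, 17.813, 0.802, 86.603, -0.252, 75.585, -1.558], TCP at [224.144, 502.272, 231.304] pointing down, gripper open.
Joint ranges: [-154.91, 154.91], [-16.99, 109.72], [-72.82, 74.43], [7.12, 147.25], [-82.49, 262.49], [11.32, 116.49], [-174.64, 174.64]. Speed limits (degrees/s): [159.86, 159.86, 180, 180, 180, 180, 180].

INTERFACE

Orientations are given as [roll, pitch, yaw] about the fixed x, y, z axes, in that order (R = Rz(yaw) Ry(pitch) Rx(roll)).
In Python, from cell import robot, viewer gives the robot as it stands.
- The arm moves only by the tool drive_tool, never from a script. Its argument "targets" is a list that holds one entry, the list of rows, each a list of 5 numbers: the shift along the tool's x, y, z in units of 60 mm (1.0 is 60 mm), then the turn about the tool's x in units of 10 degrees (1.0 is 10 degrees), then the finger opening in mm, from 0 to 85.4. A call has 1 to 12 rows; each row shifts and turns the commanded pose from where the row before left it, along the tool's axes as they then stand; what a row does not reach is not made up. A row lasts 1/8 s, in which the tool goes at most 62.5 mm and 10.7 degrees, less where a joint would pass 70% of its speed; a pose out of reach is approached as far as the arm can. A call is refused whole if a number of a shift passes 1 or a number of a turn 1, either way. A call with a gripper value outside its range is refused whole. The fingers move at their own pace and stop on an object; the grip force is fixed at half the most. Time passes only in rows, so rows that do not move let the fingers close. It gives the time, the measured TCP pose, the force and the opening at its end, in the units of the state.
- robot.sense(): the state, without advancing time (a new reading comes with each control period).
- viewer.get_image(name): name is "scene" or "top"; returns a dict with "color" (480x640x3 uint8, red, green, blue), "z_map" (480x640 float32, mm along the optical axis (not along the pixel's ray), 0 where there is no reading), "fx", "fy", "cx", "cy" (pixels), "world_from_camera" (4x4, takes a point from camera to world coordinates). Camera axes: x right, y down, z forward; pixel columns grow to the right and rows downward; lengths in mm; the calibration is good to about 2 mm. A picture is of the moment at which its call begins.
- robot.hand_in(): hands the job in, once; it reports no verdict.
The state is a dict: "t": time; "joints": joint angles; "qvel": joint speeds; "joint_torque": joint torques, N m; "ee_pos": TCP position; "ee_rot": TCP orientation; "force": force on the tool from outside, world axes, zero at the start; "moment": the same for the moment, N m; "grip_width": finger opening in mm.
Only numpy, scipy, OpenCV 4.12 (cv2) and the standard library are available. Lean on these libraries where they do the work, as an engineer would, in place of code of your own. Each camera call takes 0.05 s, during which the arm holds its last target. There are 200 camera calls.

TASK

Press the spring clip's long pedal fully down with one fingertip and hold it down while the other fingertip pushes the steel coupon along its channel, under the raised jaw, until it is fully home against the end stop; then let the pedal up so that the jaw clamps the coupon, and back away. Only push and press: do not pinch or lift the coupon, and leave the other things on the table where they are.

Things in the scene. Friction and masses are not known exactly. Their poses are not given: they have to be found in the camera images.
- fixture: Checking fixture screwed to the table. Dark steel base plate 240 (x) x 165 (y) x 20 mm; origin on the table, mid-length; plate spans y -95 to +70 mm. Its +x is the push direction, away from the robot, z up; turned up to 0.5 rad. Numbers in the other entries are mm in this frame, heights from the table. Nothing on it is higher than 55.
- channel (a point): Floor centre line of the coupon's channel at its open end nearest the robot (x -110, y -30, height 20). The channel runs along x, is 43 wide between two aluminium rails 6 thick, 10 high (tops at 30), and ends at the end stop.
- stop (a point): Foot of the end stop's face (x 95, y -30, height 20), a block across the channel's far end, top at 34. A coupon fully home touches it: coupon centre at x 50, rear edge at x 5.
- hinge (a point): Middle of the clip's hinge rod (x -12, y 6, height 36), which runs along x between channel and pedal; rod 8 thick, top at 40, its end cheeks' tops at 43.
- clip (a joint): Angle of the sprung rocker clip, rad: 0 at rest (jaw down, blocking the channel), grows as the pedal is pressed, hard stop at 0.40 (fully down: jaw nose about 7 mm above the coupon's top; above 0.28 there is room). Resting on the coupon: about 0.2. Springs back when let go. At mid pedal about 4 N starts it, 8 N reaches the hard stop.
- pedal (a point): Middle of the pedal's top face (x -42). Steel plate, x -105 to 20, y 22 to 56 when down. At rest it slopes up away from the rod by 0.40 rad: middle 38 mm, outer edge 45 mm above the table. Fully down it is level, top at 25.5, i.e. 5.5 above the channel floor: a level second fingertip in the channel then meets the coupon's edge half-way up. A fingertip may slide along it.
- jaw (a point): Underside of the clip's jaw nose, 14 mm long (x 58 to 72), 8 mm wide, over the channel at y -33; at rest 2 mm above the channel floor.
- coupon_center (a point): Centre (half-way up) of the steel test coupon lying in the channel: flat bar 90 (x) x 40 (y) x 10 mm, two dark dots on top, 0.11 to 0.22 kg, axes as the fixture's. It starts short of the jaw, centre at x -22 to 1, height 25; its rear edge, facing the robot, is 45 mm behind the centre (-x).
- spare: spare coupon, same size and look as the coupon, lying on the table to the right of the fixture (body origin: centre of its underside); leave it alone
- pin: brass locating pin, 16 mm across, 32 mm tall, standing on the fixture's base plate to the right of the channel (origin: centre of its underside); leave it alone
- bracket: small bent brass angle, 50 x 34 x 35 mm, on the table beyond the fixture; leave it alone
- block: steel block, 30 x 60 x 28 mm, on the table beyond the fixture; leave it alone
- collar: dark steel collar ring, 42 mm across, 18 mm tall, on the table to the left of the fixture; leave it alone
- disc: dark steel disc, 90 mm across, 4 mm thick, lying on the mat well to one side; leave it alone
- tin: small blue-banded tin, 40 mm across, 65 mm tall, standing well to one side; leave it alone
- stand: aluminium pin stand: 44 mm foot, 75 mm tall, well to one side; leave it alone
Mind the look-alikes: they are no part of the job. What is shaped like the part that bears coupon_center but red is not meant.

How it is judged:
By the outcome, as a careful person would: the job done as asked, in the order asked, and still so for the second after the job is handed in, with the robot touching nothing.
It also fails if it takes over 42 s, if anything falls off the work surface, if the arm or the gripper's body presses on something with over 40 N, if the wrist force passes 120 N, or if a joint passes its speed limit or range.

## Working session

There is one attempt and no reset: what is moved stays moved. The work goes in short steps, Python scripts to look and compute and a tool call to move; the robot and the scene stay as the last step left them, time stands still between calls to the robot, and variables do not carry over. Pictures are saved under pics/ and viewed, about 8 in all and at most 12, crops included, and the job is handed in when it is done.

Besides the shell and the picture viewer there is one more tool, called after "Emit:" by a JSON object that holds its "op" and its "data", one argument or row to a line. drive_tool: Moves the arm, as the interface text tells. Its arguments: {"type":"object","properties":{"targets":{"type":"array"}},"required":["targets"]}

```bash
ls; mkdir -p pics; python3 - <<'E'
from cell import robot, viewer
import cv2, numpy as np, pickle
print(robot.sense())
for n in ("scene","top"):
    d=viewer.get_image(n); cv2.imwrite(f"pics/{n}0.png",d["color"][:,:,::-1]); pickle.dump(d,open(f"{n}0.pkl","wb"))
    print(n,d["fx"],d["fy"],d["cx"],d["cy"]); print(np.round(d["world_from_camera"],3))
E
```

```text
pics
{'t': 0.0, 'joints': array([-68.33907367,  17.86210104,   0.80132106,  86.69319257,
        -0.25558161,  75.58288114,  -1.55600389]), 'qvel': array([ 0.03293625,  0.07785071, -0.03265831,  0.00116256,  0.02299826,
        0.0179223 ,  0.08826407]), 'joint_torque': array([-2.60951145e-05, -3.79915702e+01,  1.46096894e-01, -2.30585736e+01,
        1.23337749e-02,  1.38861741e-02,  3.05850551e-05]), 'ee_pos': array([223.81336083, 501.60039149, 230.19638092]), 'ee_rot': array([ -89.11653564,   89.86358859, -113.16038804]), 'force': array([ 0.19832073,  0.27469991, -0.07866347]), 'moment': array([-0.01256966,  0.00518117, -0.03756458]), 'grip_width': 85.4207690344865}
scene 449.49349990744844 449.49349990744844 322.34923553271517 234.92587767650974
[[ 2.780000e-01  5.040000e-01 -8.180000e-01  1.312404e+03]
 [ 9.600000e-01 -1.320000e-01  2.450000e-01 -2.201260e+02]
 [ 1.500000e-02 -8.540000e-01 -5.210000e-01  5.645900e+02]
 [ 0.000000e+00  0.000000e+00  0.000000e+00  1.000000e+00]]
top 598.541330395435 598.541330395435 316.0756952717898 226.473204085009
[[ 4.000000e-03 -9.980000e-01  6.900000e-02  4.893800e+02]
 [-1.000000e+00 -3.000000e-03  1.000000e-02 -5.470000e-01]
 [-9.000000e-03 -6.900000e-02 -9.980000e-01  1.390788e+03]
 [ 0.000000e+00  0.000000e+00  0.000000e+00  1.000000e+00]]
```

View pics/top0.png

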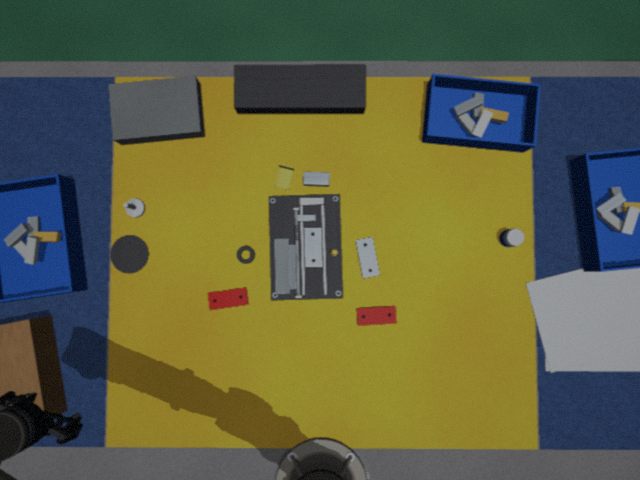

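View pics/scene0.png

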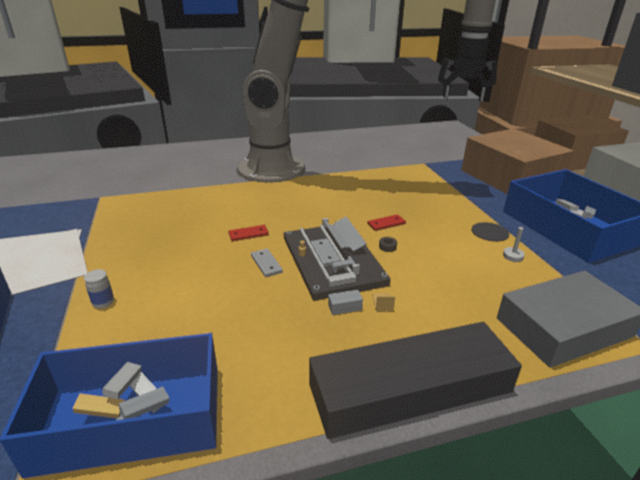

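Candidates for the coupon: light bar in the channel at top (313,246), spare at (367,257), and red bars at (228,299) and (376,315). By the description it is the one in the channel. I'll measure the fixture and check a close crop.

```bash
cat > h.py <<'E'
import numpy as np, cv2, pickle
def ray(d,px,z):
    px=np.atleast_2d(px).astype(float); T=d["world_from_camera"]
    v=np.c_[(px[:,0]-d["cx"])/d["fx"],(px[:,1]-d["cy"])/d["fy"],np.ones(len(px))]@T[:3,:3].T
    o=T[:3,3]; return o+v*((z-o[2])/v[:,2])[:,None]
def proj(d,p):
    T=d["world_from_camera"]; c=(np.atleast_2d(p)-T[:3,3])@T[:3,:3]
    return np.c_[c[:,0]/c[:,2]*d["fx"]+d["cx"],c[:,1]/c[:,2]*d["fy"]+d["cy"]]
E
python3 - <<'E'
from h import *
d=pickle.load(open("top0.pkl","rb")); im=d["color"]
hsv=cv2.cvtColor(im,cv2.COLOR_RGB2HSV)
m=((hsv[...,1]<110)).astype(np.uint8)*255
roi=np.zeros_like(m); roi[188:308,262:349]=255
m&=roi
c=max(cv2.findContours(m,cv2.RETR_EXTERNAL,cv2.CHAIN_APPROX_NONE)[0],key=cv2.contourArea)
r=cv2.minAreaRect(c); print(r); b=cv2.boxPoints(r); w=ray(d,b,20); print(b,np.round(w,1))
print("sides",[np.linalg.norm(w[i]-w[i-1]) for i in range(4)])
ctr=w.mean(0)
# long axis
e=[w[i]-w[i-1] for i in range(4)]; L=max(e,key=np.linalg.norm); L=L*np.sign(L[0]); yaw=np.arctan2(L[1],L[0])
ux=np.array([np.cos(yaw),np.sin(yaw),0]); uy=np.array([-ux[1],ux[0],0])
o=ctr+12.5*uy; o[2]=0; print("origin",o,"yaw deg",np.degrees(yaw))
np.save("fix.npy",np.r_[o[:2],yaw])
W=lambda x,y,z:o+x*ux+y*uy+[0,0,z]
pts=[W(-110,-30,20),W(95,-30,20),W(-12,6,40),W(-42,39,38),W(65,-33,30)]
for s in ("top","scene"):
    d=pickle.load(open(s+"0.pkl","rb"))
    P=proj(d,pts+[W(x,y,20) for x in(-120,120) for y in(-95,70)])
    x0,y0=(255,185) if s=="top" else (270,205)
    k=5; cr=cv2.resize(d["color"][y0:y0+120,x0:x0+150,::-1],None,fx=k,fy=k,interpolation=cv2.INTER_CUBIC)
    cr=cv2.convertScaleAbs(cr,alpha=1.5)
    for p in P: cv2.circle(cr,tuple(int(v) for v in (p-[x0,y0]+.5)*k),3,(255,0,255),1)
    cv2.imwrite(f"pics/crop_{s}.png",cr)
E
```

```text
((305.21942138671875, 246.679443359375), (103.95757293701172, 71.34230041503906), 88.36341857910156)
[[268.07834 195.74063]
 [339.3915  193.7031 ]
 [342.3605  297.61826]
 [271.04733 299.6558 ]] [[654.7 123.8  20. ]
 [659.9 -40.6  20. ]
 [421.9 -47.6  20. ]
 [416.6 114.8  20. ]]
sides [np.float64(238.29142872900954), np.float64(164.44931439440418), np.float64(238.07456011682072), np.float64(162.4848141688507)]
origin [537.80431456  50.07695506   0.        ] yaw deg 2.1593830520700923
```

View pics/crop_top.png

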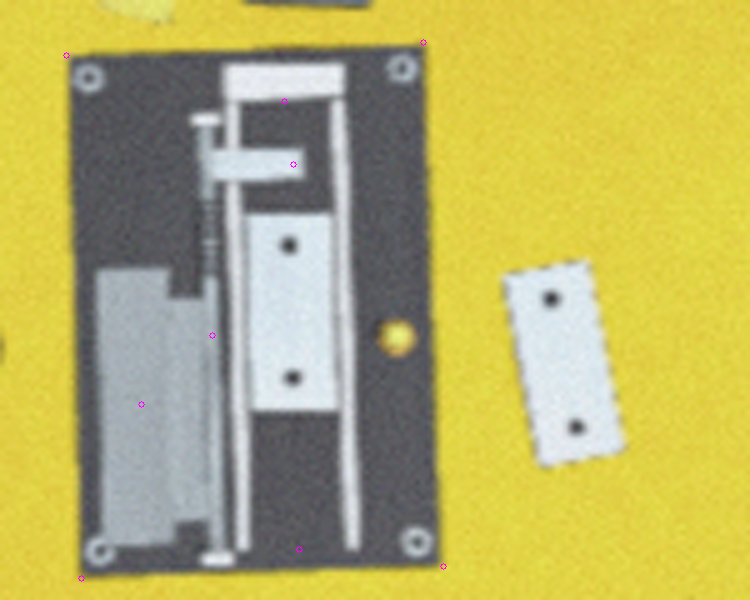

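View pics/crop_scene.png

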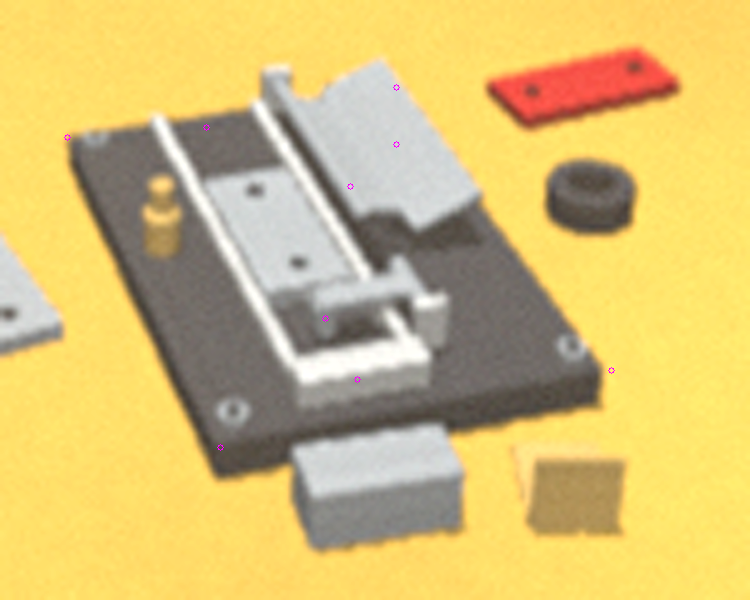

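The crops confirm the coupon is the bar in the channel, with rear edge at about crop (293,410). The jaw is at (293,164) and the pedal is left of the rod. The reprojected fixture points agree to about 1 px. Next I'll work out the moves.

```bash
cat >> h.py <<'E'
from scipy.spatial.transform import Rotation as Ro
def calc(s,x,y,z):
    """tool-frame shift (units) and turn to put the TCP at fixture (x,y), height z"""
    f=np.load("fix.npy"); c,sn=np.cos(f[2]),np.sin(f[2])
    R=Ro.from_euler("xyz",s["ee_rot"],degrees=True).as_matrix(); p=s["ee_pos"]
    t=np.array([f[0]+c*x-sn*y,f[1]+sn*x+c*y,z])
    q=p[:2]-f[:2]; 
    print("t",round(s["t"],2),"fixture xy",np.round([c*q[0]+sn*q[1],-sn*q[0]+c*q[1]],1),"z",round(p[2],1),"F",np.round(s["force"],1),"w",round(s["grip_width"],1))
    print("tool y vs fixture y deg",np.round(np.degrees(np.arctan2(R[1,1],R[0,1])-f[2])-90,2),"toolx",np.round(R[:,0],3))
    print("shift units",np.round(R.T@(t-p)/60,3),"world axes in tool:\n",np.round(R.T,2))
E
python3 - <<'E'
from h import *
from cell import robot
d=pickle.load(open("top0.pkl","rb")); f=np.load("fix.npy")
for px,z in (([313.1,266.6],25),([313,227.2],30)):
    q=ray(d,px,z)[0][:2]-f[:2]; print("edge fixture",q@[np.cos(f[2]),np.sin(f[2])],q@[-np.sin(f[2]),np.cos(f[2])])
calc(robot.sense(),-82,4.5,150)
E
```

```text
edge fixture -46.848139776089525 -29.120358412764453
edge fixture 42.686081973658986 -31.974103490127213
t 0.1 fixture xy [-296.7  463.1] z 230.3 F [0.  0.  0.4] w 85.2
tool y vs fixture y deg -26.21 toolx [-0.001 -0.002 -1.   ]
shift units [ 1.35  -5.275  6.585] world axes in tool:
 [[-0.   -0.   -1.  ]
 [ 0.41  0.91 -0.  ]
 [ 0.91 -0.41  0.  ]]
```

Emit:
{"op": "drive_tool", "data": {
  "targets": [
    [[0,0,0,-0.87,55],[0,0,0,-0.87,55],[0,0,0,-0.88,55],[0,-0.8,0.39,0,55],[0,-0.8,0.39,0,55],[0,-0.8,0.39,0,55],[0,-0.8,0.39,0,55],[0,-0.8,0.39,0,55],[0,-0.8,0.39,0,55],[0,-0.8,0.39,0,55],[0,-0.8,0.39,0,55],[0,-0.8,0.39,0,55]]
  ]
}}

```text
t: 1.6
ee_pos: [451.1, 77.0, 231.1]
ee_rot: [141.7, 90.0, 143.9]
force: [0.2, 0.3, 0.1]
grip_width: 54.9
```

```bash
python3 -c "
from h import *
from cell import robot
calc(robot.sense(),-75,4.5,110)"
```

```text
t 1.6 fixture xy [-85.7  30.1] z 231.1 F [0.2 0.3 0.1] w 54.9
tool y vs fixture y deg 0.01 toolx [-0.  0. -1.]
shift units [ 2.017 -0.428  0.178] world axes in tool:
 [[-0.    0.   -1.  ]
 [-0.04  1.    0.  ]
 [ 1.    0.04 -0.  ]]
```

Emit:
{"op": "drive_tool", "data": {
  "targets": [
    [[0,-0.43,0.18,0,55],[0.6,0,0,0,55],[0.7,0,0,0,55],[0.7,0,0,0,55],[0.5,0,0,0,55],[0,0,0,0,55],[0,0,0,0,55]]
  ]
}}

```text
t: 2.48
ee_pos: [463.5, 53.2, 82.3]
ee_rot: [4.6, 89.9, 6.8]
force: [0.3, 0.1, 0.8]
grip_width: 55.1
```

```bash
cat > look.py <<'E'
import sys
from h import *
from cell import robot, viewer
calc(robot.sense(),-75,4.5,110)
d=viewer.get_image("scene"); x0,y0=250,160
cr=cv2.resize(d["color"][y0:y0+150,x0:x0+190,::-1],None,fx=4,fy=4,interpolation=cv2.INTER_CUBIC)
cv2.imwrite(f"pics/{sys.argv[1]}.png",cv2.convertScaleAbs(cr,alpha=1.4))
E
python3 look.py a1
```

```text
t 2.48 fixture xy [-74.2   5.9] z 82.3 F [0.3 0.1 0.8] w 55.1
tool y vs fixture y deg -0.01 toolx [ 0.002  0.    -1.   ]
shift units [-0.462 -0.023 -0.013] world axes in tool:
 [[ 0.    0.   -1.  ]
 [-0.04  1.    0.  ]
 [ 1.    0.04  0.  ]]
```

View pics/a1.png

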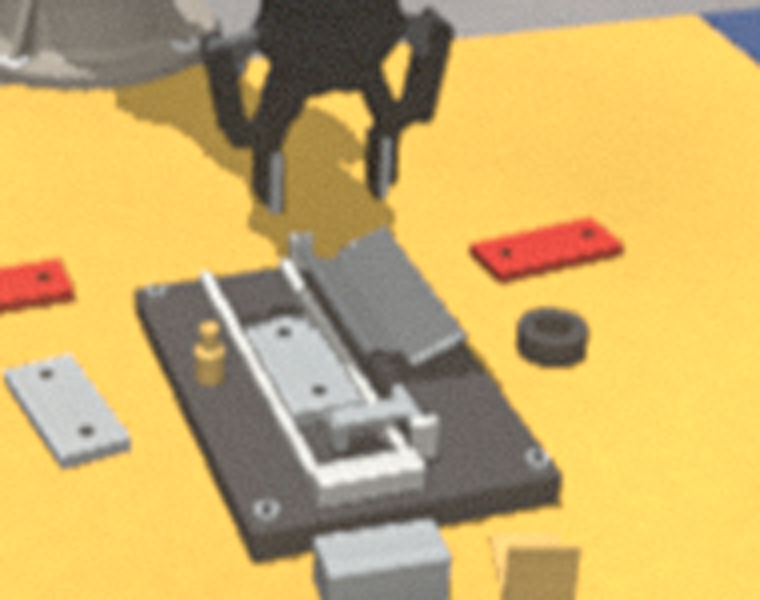

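View 5 shows both tips above the fixture: the channel-side tip at crop (273,207) and the pedal-side tip at (380,195). Nothing has been disturbed. Next I'll estimate tip heights and lateral positions before descending.

```bash
python3 - <<'E'
from h import *
d=pickle.load(open("scene0.pkl","rb")); f=np.load("fix.npy"); c,s=np.cos(f[2]),np.sin(f[2])
T=d["world_from_camera"]; o=T[:3,3]
for p in ((273,207),(380,195)):
    px=(np.array(p)+.5)/4-.5+[250,160]
    v=T[:3,:3]@[(px[0]-d["cx"])/d["fx"],(px[1]-d["cy"])/d["fy"],1]
    n=np.array([c,s,0]); fx=-74+9
    t=(fx-n@(o-[*f[:2],0]))/(n@v); P=o+t*v; print(P[2],(-s*(P[0]-f[0])+c*(P[1]-f[1])))
E
```

```text
93.20303996908592 -27.693888096906015
91.05837902494972 35.373805667257606
```

Emit:
{"op": "drive_tool", "data": {
  "targets": [
    [[0.3,-0.02,0,0,55],[0.32,0,0,0,55],[0,0,0,0,55],[0,0,0,0,55]]
  ]
}}

```text
t: 3.02
ee_pos: [463.9, 52.1, 45.5]
ee_rot: [9.8, 89.8, 12.0]
force: [0.6, -0.4, -0.6]
grip_width: 55.1
```

Emit:
{"op": "drive_tool", "data": {
  "targets": [
    [[0.05,0,0,0,55],[0.05,0,0,0,55],[0.05,0,0,0,55],[0,0,0,0,55],[0,0,0,0,55]]
  ]
}}

```text
t: 3.65
ee_pos: [462.6, 51.9, 35.0]
ee_rot: [-157.0, 90.0, -154.8]
force: [-0.5, 0.2, 0.3]
grip_width: 54.9
```

Emit:
{"op": "drive_tool", "data": {
  "targets": [
    [[0.05,0,0,0,55],[0.05,0,0,0,55],[0,0,0,0,55],[0,0,0,0,55]]
  ]
}}

```text
t: 4.15
ee_pos: [462.9, 52.0, 29.4]
ee_rot: [36.1, 90.0, 38.2]
force: [-1.7, -0.3, 4.9]
grip_width: 55.1
```

Emit:
{"op": "drive_tool", "data": {
  "targets": [
    [[0.05,0,0,0,55],[0.05,0,0,0,55],[0,0,0,0,55],[0,0,0,0,55]]
  ]
}}

```text
t: 4.65
ee_pos: [462.9, 51.3, 23.7]
ee_rot: [-42.0, 90.0, -39.9]
force: [-2.7, -1.5, 7.2]
grip_width: 54.7
```

Emit:
{"op": "drive_tool", "data": {
  "targets": [
    [[0.04,0,0,0,55],[0.03,0,0,0,55],[0,0,0,0,55],[0,0,0,0,55]]
  ]
}}

```text
t: 5.15
ee_pos: [463.0, 50.6, 21.0]
ee_rot: [-40.4, 90.0, -38.3]
force: [-5.8, -3.8, 20.3]
grip_width: 54.6
```

Emit:
{"op": "drive_tool", "data": {
  "targets": [
    [[0.03,0,0,0,55],[0,0,0,0,55],[0,0,0,0,55]]
  ]
}}

```text
t: 5.52
ee_pos: [463.1, 50.7, 20.6]
ee_rot: [55.2, 90.0, 57.3]
force: [-8.6, -4.8, 32.1]
grip_width: 55.2
```

```bash
python3 look.py a2
```

```text
t 5.53 fixture xy [-74.6   3.4] z 20.6 F [-8.6 -4.8 32.1] w 55.2
tool y vs fixture y deg -0.05 toolx [ 0.     0.001 -1.   ]
shift units [-1.489  0.019 -0.005] world axes in tool:
 [[ 0.    0.   -1.  ]
 [-0.04  1.    0.  ]
 [ 1.    0.04  0.  ]]
```

View pics/a2.png

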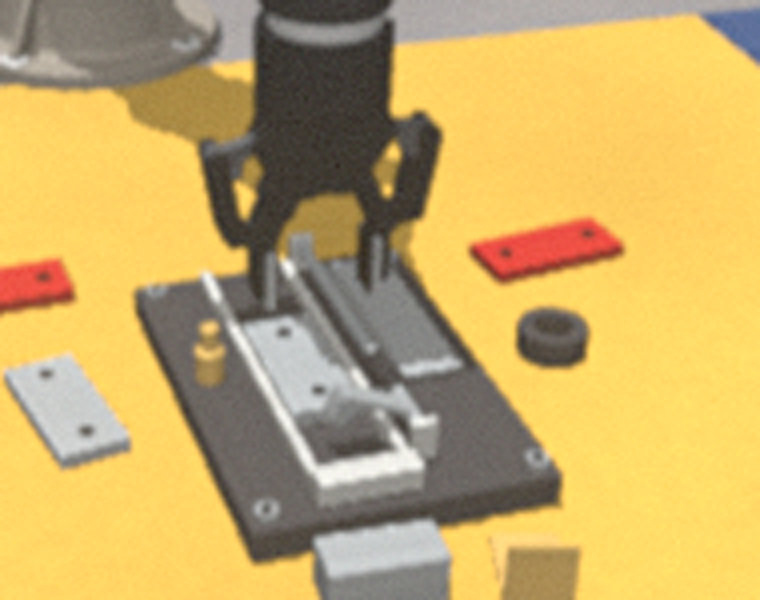

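View 6: the pedal is level on its stop, the jaw is raised, and the channel finger is inside the channel behind the coupon at crop (268,305). I'll ease the force a little, then push.

Emit:
{"op": "drive_tool", "data": {
  "targets": [
    [[-0.015,0,0,0,55],[0,0,0.05,0,55],[0,0,0.05,0,55],[0,0,0.05,0,55],[0,0,0.05,0,55],[0,0,0.05,0,55],[0,0,0.05,0,55],[0,0,0,0,55]]
  ]
}}

```text
t: 6.58
ee_pos: [463.7, 50.9, 19.7]
ee_rot: [177.6, 87.9, 179.9]
force: [-35.6, -6.2, 59.0]
grip_width: 54.7
```

Emit:
{"op": "drive_tool", "data": {
  "targets": [
    [[0,0,0.05,0,55],[0,0,0.05,0,55],[0,0,0.05,0,55],[0,0,0.05,0,55],[0,0,0,0,55]]
  ]
}}

```text
t: 7.2
ee_pos: [464.1, 51.0, 19.1]
ee_rot: [177.6, 86.5, -179.9]
force: [-53.4, -8.9, 77.6]
grip_width: 55.0
```

The tip stuck: it is jammed by friction on the pedal, and the arm's wind-up is adding downforce. I'll unwind the command, then lower the press force and push again.

Emit:
{"op": "drive_tool", "data": {
  "targets": [
    [[0,0,-0.1,0,55],[0,0,-0.1,0,55],[0,0,-0.1,0,55],[0,0,-0.1,0,55],[0,0,-0.1,0,55],[0,0,0,0,55],[0,0,0,0,55]]
  ]
}}

```text
t: 8.07
ee_pos: [463.0, 50.6, 20.8]
ee_rot: [11.8, 90.0, 13.9]
force: [-6.0, -3.9, 25.2]
grip_width: 55.4
```

Emit:
{"op": "drive_tool", "data": {
  "targets": [
    [[-0.02,0,0,0,55],[0,0,0,0,55],[0,0,0,0,55]]
  ]
}}

```text
t: 8.45
ee_pos: [463.0, 50.6, 21.1]
ee_rot: [-40.3, 90.0, -38.2]
force: [-4.1, -3.3, 17.9]
grip_width: 55.3
```

Emit:
{"op": "drive_tool", "data": {
  "targets": [
    [[-0.015,0,0,0,55],[0,0,0,0,55],[-0.01,0,0.05,0,55],[-0.01,0,0.05,0,55],[0,0,0,0,55]]
  ]
}}

```text
t: 9.07
ee_pos: [463.3, 50.7, 21.2]
ee_rot: [-175.5, 89.4, -173.3]
force: [-10.9, -3.2, 16.8]
grip_width: 54.7
```

Emit:
{"op": "drive_tool", "data": {
  "targets": [
    [[-0.01,0,0.05,0,55],[-0.01,0,0.05,0,55],[0,0,0,0,55]]
  ]
}}

```text
t: 9.45
ee_pos: [472.2, 52.1, 22.4]
ee_rot: [179.4, 89.7, -178.5]
force: [-4.7, -0.5, 8.2]
grip_width: 54.7
```

Emit:
{"op": "drive_tool", "data": {
  "targets": [
    [[0.01,0,0.05,0,55],[0.01,0,0.05,0,55],[0,0,0.05,0,55],[0,0,0.05,0,55],[0,0,0,0,55]]
  ]
}}

```text
t: 10.07
ee_pos: [476.0, 52.3, 20.9]
ee_rot: [177.9, 88.7, -179.8]
force: [-20.1, -2.4, 26.4]
grip_width: 54.8
```

Emit:
{"op": "drive_tool", "data": {
  "targets": [
    [[-0.01,0,0.02,0,55],[-0.01,0,0.02,0,55],[0,0,0,0,55]]
  ]
}}

```text
t: 10.45
ee_pos: [485.4, 53.0, 22.1]
ee_rot: [176.0, 89.6, 178.2]
force: [-6.5, -0.5, 9.3]
grip_width: 54.9
```

Emit:
{"op": "drive_tool", "data": {
  "targets": [
    [[0,0,0.03,0,55],[0,0,0.03,0,55],[0,0,0.03,0,55],[0,0,0,0,55]]
  ]
}}

```text
t: 10.95
ee_pos: [490.6, 53.1, 22.1]
ee_rot: [176.6, 89.5, 178.8]
force: [-6.8, -0.2, 10.3]
grip_width: 55.0
```

Emit:
{"op": "drive_tool", "data": {
  "targets": [
    [[0.005,0,0.03,0,55],[0.003,0,0.03,0,55],[0,0,0.03,0,55],[0,0,0.03,0,55],[0,0,0,0,55]]
  ]
}}

```text
t: 11.58
ee_pos: [497.5, 53.4, 21.5]
ee_rot: [177.0, 89.5, 179.1]
force: [-7.1, -0.9, 9.1]
grip_width: 54.8
```

```bash
python3 look.py a3
```

```text
t 11.57 fixture xy [-40.1   4.8] z 21.5 F [-7.1 -0.9  9.1] w 54.8
tool y vs fixture y deg 0.03 toolx [-0.009  0.    -1.   ]
shift units [-1.47  -0.004 -0.594] world axes in tool:
 [[-0.01  0.   -1.  ]
 [-0.04  1.    0.  ]
 [ 1.    0.04 -0.01]]
```

View pics/a3.png

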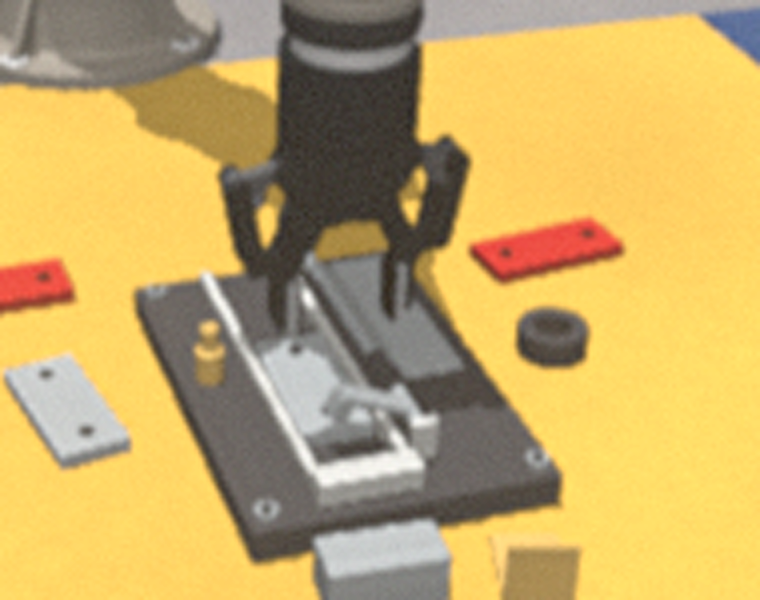

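View 7: the coupon is moving with its front going under the raised jaw, the pedal is still level, and the finger is at its rear edge at crop (290,335). I'll continue.

Emit:
{"op": "drive_tool", "data": {
  "targets": [
    [[0,0,0.03,0,55],[0,0,0.03,0,55],[0,0,0.03,0,55],[0,0,0.03,0,55],[0,0,0.03,0,55],[0,0,0,0,55]]
  ]
}}

```text
t: 12.38
ee_pos: [506.7, 53.8, 21.5]
ee_rot: [175.8, 89.5, 178.0]
force: [-7.2, -0.1, 8.8]
grip_width: 55.5
```

Emit:
{"op": "drive_tool", "data": {
  "targets": [
    [[0,0,0.03,0,55],[0,0,0.03,0,55],[0,0,0.03,0,55],[0,0,0.03,0,55],[0,0,0.03,0,55],[0,0,0,0,55]]
  ]
}}

```text
t: 13.12
ee_pos: [515.8, 54.2, 21.6]
ee_rot: [175.5, 89.5, 177.7]
force: [-7.4, -0.2, 8.6]
grip_width: 54.8
```

Emit:
{"op": "drive_tool", "data": {
  "targets": [
    [[0.003,0,0.03,0,55],[0,0,0.03,0,55],[0,0,0.03,0,55],[0,0,0.03,0,55],[0,0,0.03,0,55],[0,0,0.03,0,55],[0,0,0.03,0,55],[0,0,0,0,55]]
  ]
}}

```text
t: 14.12
ee_pos: [528.4, 54.8, 21.6]
ee_rot: [173.8, 89.6, 176.0]
force: [-6.0, 0.2, 8.3]
grip_width: 55.0
```

Emit:
{"op": "drive_tool", "data": {
  "targets": [
    [[0,0,0.03,0,55],[0,0,0.03,0,55],[0,0,0,0,55]]
  ]
}}

```text
t: 14.5
ee_pos: [528.6, 54.7, 21.4]
ee_rot: [175.9, 89.1, 178.2]
force: [-13.1, -1.0, 16.2]
grip_width: 55.2
```

Emit:
{"op": "drive_tool", "data": {
  "targets": [
    [[0,0,0.03,0,55],[0,0,0.03,0,55],[0,0,0,0,55]]
  ]
}}

```text
t: 14.88
ee_pos: [530.1, 54.8, 21.3]
ee_rot: [175.5, 88.9, 177.7]
force: [-16.5, -1.5, 19.6]
grip_width: 54.9
```

```bash
python3 - <<'E'
from h import *
from cell import robot, viewer
calc(robot.sense(),-6,4.5,20)
d=viewer.get_image("scene"); x0,y0=290,225
cr=cv2.resize(d["color"][y0:y0+70,x0:x0+90,::-1],None,fx=8,fy=8,interpolation=cv2.INTER_CUBIC)
cv2.imwrite("pics/a4.png",cv2.convertScaleAbs(cr,alpha=1.5))
E
```

```text
t 14.88 fixture xy [-7.5  5. ] z 21.3 F [-16.5  -1.5  19.6] w 54.9
tool y vs fixture y deg 0.02 toolx [-0.02   0.001 -1.   ]
shift units [ 0.021 -0.009  0.026] world axes in tool:
 [[-0.02  0.   -1.  ]
 [-0.04  1.    0.  ]
 [ 1.    0.04 -0.02]]
```

View pics/a4.png

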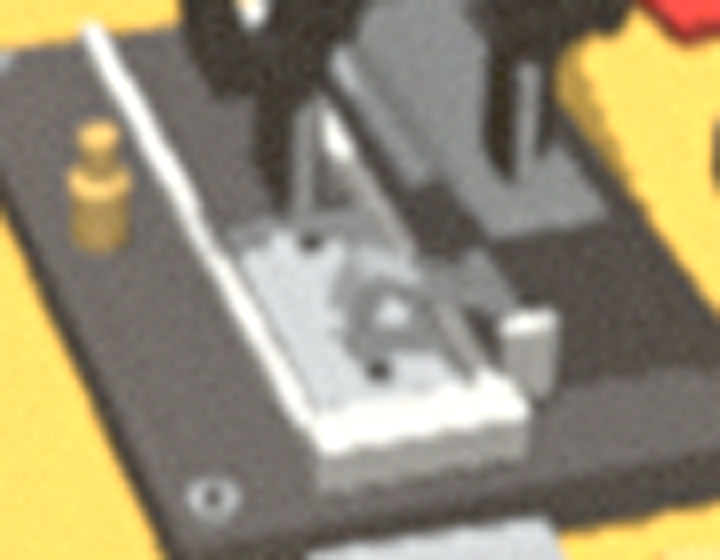

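View 8: the coupon's front reaches the end stop visually, with no gap visible at crop (370,405) and the far dot at (378,368). A gap of 1–2 mm could be hidden, so I'll push on until the force clearly exceeds friction.

Emit:
{"op": "drive_tool", "data": {
  "targets": [
    [[-0.01,0,0.03,0,55],[-0.005,0,0.03,0,55],[0,0,0,0,55]]
  ]
}}

```text
t: 15.3
ee_pos: [530.1, 54.8, 21.3]
ee_rot: [176.5, 88.4, 178.7]
force: [-21.1, -1.9, 21.2]
grip_width: 54.9
```

Emit:
{"op": "drive_tool", "data": {
  "targets": [
    [[-0.01,0,0.04,0,55],[-0.005,0,0.04,0,55],[0,0,0,0,55]]
  ]
}}

```text
t: 15.68
ee_pos: [530.4, 54.8, 21.3]
ee_rot: [176.8, 87.9, 179.0]
force: [-28.3, -0.8, 24.9]
grip_width: 55.0
```

Force ratio 1.14 is above the friction ratio of about 0.7, and there is no further travel, so the coupon is home. I'll back off along the channel with the pedal still held.

Emit:
{"op": "drive_tool", "data": {
  "targets": [
    [[0.006,0,-0.05,0,55],[0.006,0,-0.05,0,55],[0.006,0,-0.05,0,55],[0.006,0,-0.05,0,55],[0.006,0,-0.05,0,55],[0,0,-0.05,0,55],[0,0,-0.05,0,55],[0,0,0,0,55]]
  ]
}}

```text
t: 16.68
ee_pos: [530.1, 55.4, 23.7]
ee_rot: [12.8, 89.6, 15.0]
force: [2.0, 1.1, 6.8]
grip_width: 55.2
```

Emit:
{"op": "drive_tool", "data": {
  "targets": [
    [[0.01,0,-0.05,0,55],[0.01,0,-0.05,0,55],[0,0,-0.05,0,55],[0,0,0,0,55]]
  ]
}}

```text
t: 17.18
ee_pos: [523.8, 54.4, 23.5]
ee_rot: [4.2, 89.3, 6.3]
force: [5.0, -0.2, 7.6]
grip_width: 54.8
```

Now 6 mm clear of the coupon. I'll release the pedal straight up.

Emit:
{"op": "drive_tool", "data": {
  "targets": [
    [[-0.05,0,0,0,55],[-0.05,0,0,0,55],[-0.1,0,0,0,55],[-0.1,0,0,0,55],[-0.2,0,0,0,55],[-0.3,0,0,0,55],[-0.7,0,0,0,55],[-0.8,0,0,0,55],[-0.8,0,0,0,55],[0,0,-0.8,0,55],[0,0,-0.8,0,55],[0,0,0,0,55]]
  ]
}}

```text
t: 18.68
ee_pos: [417.6, 50.1, 206.3]
ee_rot: [160.2, 89.8, 162.4]
force: [-0.2, 0.5, 0.7]
grip_width: 54.9
```

```bash
python3 - <<'E'
from h import *
from cell import robot, viewer
calc(robot.sense(),-6,4.5,20)
a=viewer.get_image("scene"); x0,y0=270,205
cr=cv2.resize(a["color"][y0:y0+110,x0:x0+70,::-1],None,fx=5.4,fy=5.4,interpolation=cv2.INTER_CUBIC)
b=viewer.get_image("top"); pickle.dump(b,open("topf.pkl","wb"))
c2=cv2.resize(b["color"][185:295,262:342,::-1],None,fx=5.4,fy=5.4,interpolation=cv2.INTER_CUBIC)
cv2.imwrite("pics/a5.png",cv2.convertScaleAbs(np.hstack([cr,c2])[:600,:800],alpha=1.5))
E
```

```text
t 18.68 fixture xy [-120.1    4.6] z 206.3 F [-0.2  0.5  0.7] w 54.9
tool y vs fixture y deg 0.04 toolx [-0.004  0.001 -1.   ]
shift units [ 3.098 -0.006  1.912] world axes in tool:
 [[-0.    0.   -1.  ]
 [-0.04  1.    0.  ]
 [ 1.    0.04 -0.  ]]
```

View pics/a5.png

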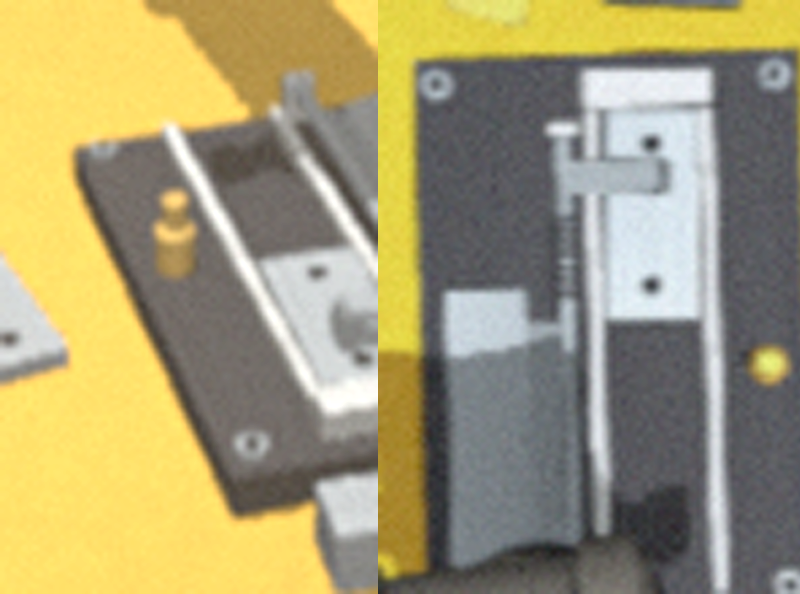

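View 9: the jaw rests on the coupon at crop (650,175). The front edge is flush with the stop at y≈107. The rear edge at y≈320 puts it at fixture x≈5, which is home. The pin and spare are in place, and the arm is clear.

```bash
python3 -c "
from cell import robot
print(robot.hand_in(), robot.sense()['force'])"
```

```text
the job is handed in; nothing more can be done
the job is handed in; nothing more can be done
```

The coupon is home against the end stop, the jaw is clamped on it, and I handed the job in after about 19 s of the 42 s allowed. I pressed the pedal down with the left fingertip and pushed the coupon with the right one. Then I backed off about 6 mm, let the pedal up, and drew the arm clear.

**Last checks:**
- **Coupon position:** the last picture shows its front edge against the stop and its rear edge at about x 5 mm, where it should be. The push force also rose to 28 N with almost no further movement, more than pedal friction alone would explain.
- **Clamp and surroundings:** the jaw rests on the coupon. The pin has not moved, and nothing else visible looks disturbed. The final pictures were crops, so I did not re-check the objects far to the sides.
- **Arm:** it stands well clear, with about 0 N on the tool.

**What went less cleanly:**
- **Sticking on the pedal:** the left fingertip first stuck by friction. The tool force peaked at about 95 N in total, under the 120 N limit, before I eased the press.
- **Pedal height:** during the push the pedal read within about 1 mm of its hard stop. It rose about 2 mm while I backed off, after the coupon was already home.
- **Hand-in reading:** the state reading I asked for after hand-in was not available, so I have no measurement from the second after it.

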